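# Sort the seasonings back into their places

### The job

Put the seasonings left about the worktop back where each kind belongs: the two spice jars in the wooden rack, one in each bay; the salt shaker in the narrower cup of the steel stand and the pepper mill in its wider cup; the garlic bulb in the small clay dish. Stand the jars, shaker and mill upright on the floors of their bays and cups, do not tip any of them over on the way, and let go of everything.

Things in the scene. Friction and masses are not known exactly. Their poses are not given: they have to be found in the camera images.
- spice_1: one of the two spice jars: clear round glass jar, 106 high, body 42 across, red round screw cap 45 across over the top 21. Sizes in mm. It stands upright; origin at the centre of its underside, z up along it. Either jar may go in either bay of the rack
- spice_2: one of the two spice jars: clear round glass jar, 106 high, body 42 across, red round screw cap 45 across over the top 21. Sizes in mm. It stands upright; origin at the centre of its underside, z up along it. Either jar may go in either bay of the rack
- salt_shaker: salt shaker: clear glass body 44 mm across and about 70 mm high with a grey domed top 34 mm across, 90 mm high in all. Upright; origin at the centre of its underside, z up
- pepper_mill: turned wooden pepper mill, 170 mm high, foot 58 mm across, narrower waist, round head about 49 mm across between 123 and 159 mm up (grip it there), small 12 mm knob on top. Upright; origin at the centre of its underside, z up. It is so tall that it is in the gripper's way when something lower is handled close beside it
- garlic_4: garlic bulb, pale, 53 mm across and 53 mm high with a pointed top, widest in its lower half. Origin at the centre of its underside, z up
- spice_rack: spice rack, fixed: open wooden box of 74 (x) x 139 (y) x 32 (z) mm with a cross wall that makes two bays side by side along its own y, each about 64 x 62 mm inside. Origin at the centre of the underside; bay centres at y = +33.5 and -33.5 mm, x = 0; bay floor 5 mm above the origin, walls and cross wall 5 mm thick and 32 mm high
- cruet_stand: steel stand, fixed: two round cups joined side by side along its own y, 20 mm high, floors 5 mm above the origin, walls 4 mm thick. Narrower cup (for the salt), 60 mm across inside: centre at y = +37 mm, x = 0. Wider cup (for the pepper mill), 74 mm across inside: centre at y = -34 mm, x = 0. Origin on the underside between the cups
- garlic_dish: small round clay dish, fixed: 96 mm across the rim, 72 mm at the foot, 16 mm high, walls 4 mm, floor 5 mm above the origin. Origin at the centre of its underside

How it is judged:
By the outcome, as a careful person would: the job done as asked, in the order asked, and still so for the second after the job is handed in, with the robot touching nothing.
It also fails if it takes over 136 s, if anything falls off the work surface, if the arm or the gripper's body presses on something with over 40 N, if the wrist force passes 120 N, or if a joint passes its speed limit or range.

### The arm

A 6-joint arm with a two-finger parallel gripper is mounted at the origin on a cart in front of the work surface, level with it; the furniture and walls round the work are solid. World frame = base frame: x ahead of the robot, y to its left, z up, the work surface at z = 0. Lengths are in m, angles in rad, forces in N, time in s.
With the tool pointing down it reaches from about 0.35 to 0.975 m from the base axis. Payload 4.9 kg.
Tool frame: the origin (TCP) lies at the very end of the fingers, on their centre line; the grasp point (between the pads) lies 19 mm behind it; z points along the fingers, y is the line along which they close (so a half turn about z gives the same grasp; the last joint's range is limited). The gripper opens to 85 mm and grips with 20 to 120 N. Pads are 22 mm wide; open, the fingers measure 114 mm over their backs; the gripper's body (76 mm by 85 mm) begins 54 mm behind the grasp point. The pads swing forward as they close: fully open they stand 13 mm farther back than shut.
Start: joints at [1.104, 0.053, 1.613, -0, 1.476, -0.119], TCP at [0.213, 0.588, 0.21] pointing down, gripper open.
Joint ranges: [-3.01, 3.01], [-1.01, 2.22], [0.06, 2.58], [-1.02, 4.17], [0.09, 2.62], [-3.14, 3.14]. Speed limits (rad/s): [2.57, 2.57, 3.14, 3.14, 3.14, 3.14].

### API

Orientations are given as a rotation vector (axis times angle).
In Python, from station import get_obs, optics, ctrl gives the robot as it stands.
- The arm moves only by the shell command python3 -m pendant 'ROWS' [FORCE]. ROWS is JSON, a list of rows, each a list of 3 entries, a list of its own where there are three numbers: the shift along the tool's x, y, z in mm, then the turn, a rotation vector about the tool's x, y, z in rad, then the opening, from 0 (shut) to 1 (fully open). A call has 1 to 12 rows; each row shifts and turns the commanded pose from where the row before left it, along the tool's axes as they then stand; what a row does not reach is not made up. A row lasts 1/12 s, in which the tool goes at most 41.7 mm and 7.16 degrees, less where a joint would pass 70% of its speed; a pose out of reach is approached as far as the arm can. A call is refused whole if a number of a shift passes 41.7 or a number of a turn 0.125, either way. A call with a gripper value outside its range is refused whole. The fingers move at their own pace and stop on an object; FORCE is the grip in N (left out, the last holds). Time passes only in rows, so rows that do not move let the fingers close. It gives the time, the measured TCP pose, the force, the opening and the grip force at its end, in the units of the state.
- get_obs(): the state, without advancing time (a new reading comes with each control period).
- optics.get_image(name): name is "scene" or "top"; returns the picture (480x640x3 uint8, red, green, blue); there is no depth.
- optics.camera_model(name): a dict with "fx", "fy", "cx", "cy" (pixels), "cam_to_world" (4x4, takes a point from camera to world coordinates). Camera axes: x right, y up, looking along -z (the intrinsics and any distortion apply to the point x, -y, -z); pixel columns grow to the right and rows downward; lengths in m; the calibration is good to about 2 mm. A picture is of the moment at which its call begins. camera_model takes no time and is no camera call.
- ctrl.finish_job(): hands the job in; it is judged then, once.
The state is a dict: "t": time; "q": joint angles; "dq": joint speeds; "effort": joint torques, N m; "tool_pos": TCP position; "tool_rot": TCP orientation; "contact_force": force on the tool from outside, world axes, zero at the start; "wrist_torque": the same for the moment, N m; "opening": finger opening in m; "grip_force": force on a finger pad.
Only numpy, scipy, OpenCV 4.12 (cv2) and the standard library are available. Lean on these libraries where they do the work, as an engineer would, in place of code of your own. Each camera call takes 0.05 s, during which the arm holds its last target. There are 200 camera calls.

## Working session

There is one attempt and no reset: what is moved stays moved. The work goes in short steps, Python scripts to look and compute and a shell command to move; the robot and the scene stay as the last step left them, time stands still between calls to the robot, and variables do not carry over. Pictures are saved under pics/ and viewed, at most 14 in all, crops included, and the job is handed in when it is done.

```bash
ls; mkdir -p pics; python3 - <<'E'
from station import get_obs, optics
import cv2
print(get_obs())
for n in("scene","top"):
    m=optics.camera_model(n);print(n,m)
    cv2.imwrite(f"pics/{n}0.png",optics.get_image(n)[:,:,::-1])
E
```

```text
pics
{'t': 0.0, 'q': array([ 1.10402366e+00,  5.33715816e-02,  1.61427672e+00,  1.09528232e-05,
        1.47601289e+00, -1.18991836e-01]), 'dq': array([ 8.37560572e-04,  1.18086282e-03,  1.46062154e-06, -2.38021435e-04,
       -2.06640327e-03,  4.58220344e-04]), 'effort': array([-2.03845440e-03, -3.93674648e+01, -3.70172167e+01, -1.96420269e-04,
        7.01101148e-03, -1.03190101e-05]), 'tool_pos': array([0.21269881, 0.58698856, 0.20846427]), 'tool_rot': array([-0.54344011, -3.09361439,  0.00310533]), 'contact_force': array([-0.81927114, -0.26792271,  0.1431681 ]), 'wrist_torque': array([ 0.01021196, -0.02312805,  0.01941332]), 'grip_force': 0.0, 'opening': 0.08538665094155184}
scene {'fx': 510.524845456702, 'fy': 510.524845456702, 'cx': 325.4081349727087, 'cy': 249.54636392232155, 'cam_to_world': array([[ 0.72428316,  0.47911982, -0.49584081, -0.0991764 ],
       [-0.68934755,  0.518427  , -0.50599743, -0.61621378],
       [ 0.01462386,  0.70829206,  0.70576802,  0.91227377],
       [ 0.        ,  0.        ,  0.        ,  1.        ]])}
top {'fx': 469.73388290707317, 'fy': 469.73388290707317, 'cx': 320.5689689545903, 'cy': 240.7635510008086, 'cam_to_world': array([[ 0.03011538,  0.98510786, -0.16927955,  0.31736027],
       [-0.99951485,  0.03102561,  0.00273396, -0.00517243],
       [ 0.00794525,  0.16911509,  0.98556429,  1.21263837],
       [ 0.        ,  0.        ,  0.        ,  1.        ]])}
```

View pics/scene0.png

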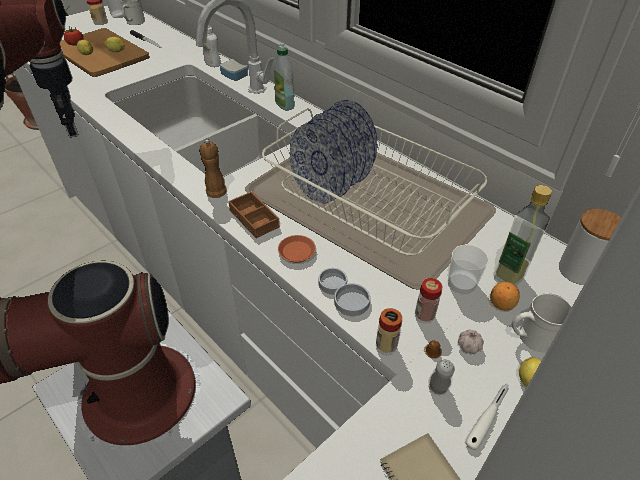

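View pics/top0.png

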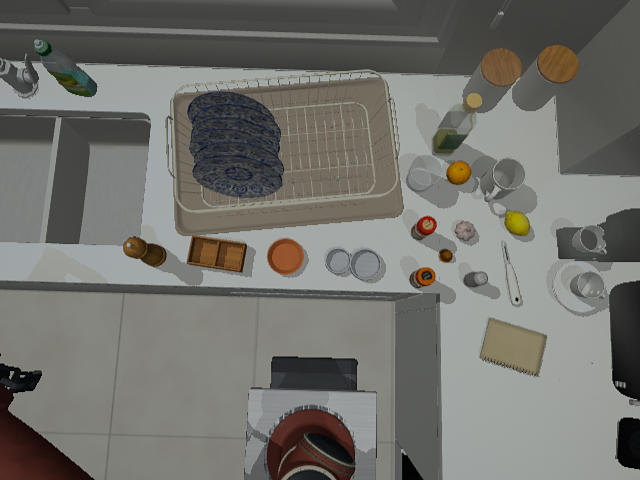

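```bash
python3 - <<'E'
import cv2,numpy as np
s=cv2.imread("pics/scene0.png");t=cv2.imread("pics/top0.png")
r=lambda i,x,y,w,h,k:cv2.resize(i[y:y+h,x:x+w],(w*k,h*k),interpolation=cv2.INTER_CUBIC)
a=r(s,310,250,200,150,4)
b=r(t,310,190,200,150,4)
cv2.imwrite("pics/c1.png",a);cv2.imwrite("pics/c2.png",b)
c=np.hstack([r(t,110,220,200,75,4)]);d=r(s,190,130,133,100,3);e=r(s,60,0,133,100,3)
cv2.imwrite("pics/c3.png",np.vstack([c,np.hstack([d,e,np.zeros((300,2,3),np.uint8)])[:,:800]]))
E
```

```text
(no output)
```

View pics/c1.png

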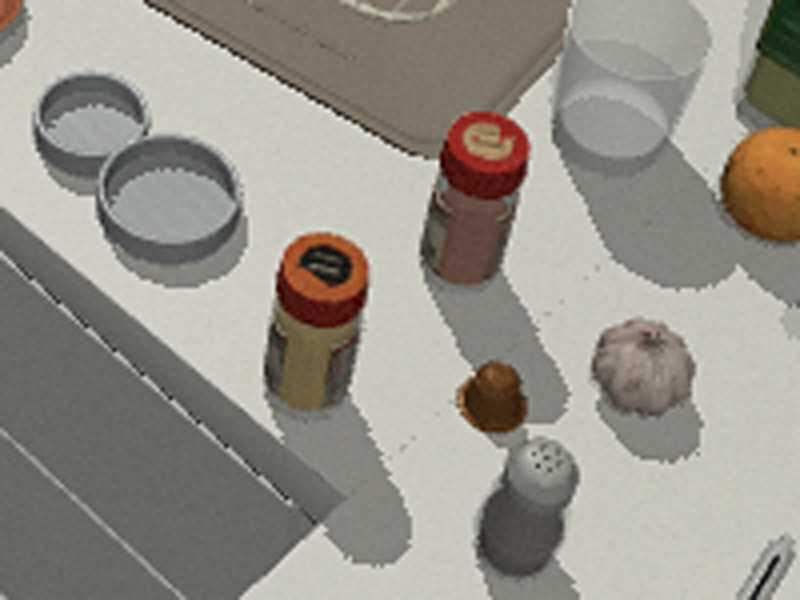

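View pics/c2.png

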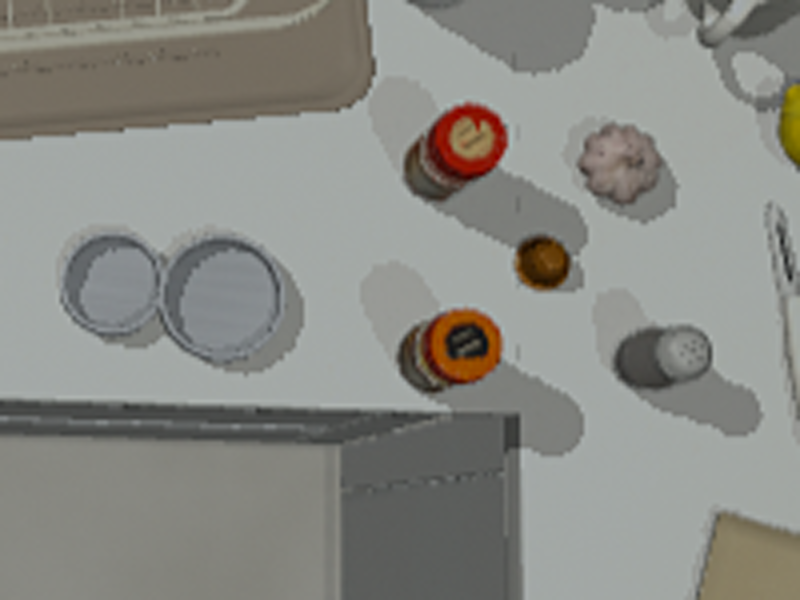

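View pics/c3.png

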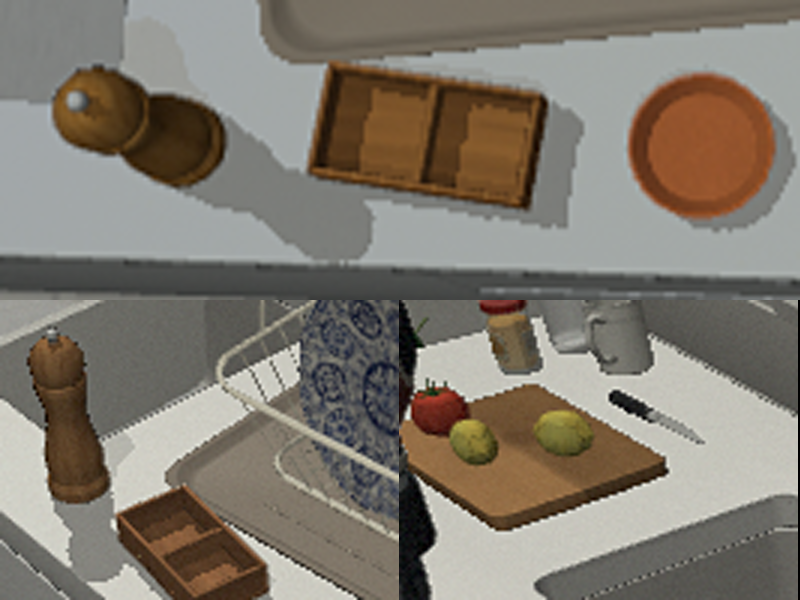

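The jars stand at top pixels (427,225) and (426,277), the salt at (482,278), the garlic at (465,231) and the mill knob at (129,245). The rack is at (217,254), the dish at (286,256) and the cups at (338,260) and (366,264). The small wooden knob at (446,256) isn't part of the job.

```bash
cat > h.py <<'E'
import numpy as np, json
from station import get_obs, optics
M={n:optics.camera_model(n) for n in("top","scene")}
def ray(n,p):
    m=M[n];T=np.array(m["cam_to_world"])
    d=T[:3,:3]@np.array([(p[0]-m["cx"])/m["fx"],-(p[1]-m["cy"])/m["fy"],-1]);return T[:3,3],d/np.linalg.norm(d)
def plane(n,p,z):
    o,d=ray(n,p);return o+d*(z-o[2])/d[2]
def tri(a,b):
    A=0;B=0
    for n,p in(("top",a),("scene",b)):
        o,d=ray(n,p);P=np.eye(3)-np.outer(d,d);A=A+P;B=B+P@o
    return np.linalg.solve(A,B)
def proj(n,X):
    m=M[n];c=np.linalg.inv(m["cam_to_world"])@np.r_[X,1];return np.array([m["cx"]+m["fx"]*c[0]/-c[2],m["cy"]-m["fy"]*c[1]/-c[2]])
E
python3 - <<'E'
from h import *
import cv2
np.set_printoptions(precision=4,suppress=True)
t=cv2.imread("pics/top0.png");s=cv2.imread("pics/scene0.png")
# cap masks
for n,im in(("top",t),("scene",s)):
    h=cv2.cvtColor(im,cv2.COLOR_BGR2HSV)
    m=(((h[...,0]<14)|(h[...,0]>170))&(h[...,1]>170)&(h[...,2]>90)).astype(np.uint8)
    for c in cv2.findContours(m,0,2)[0]:
        if cv2.contourArea(c)>80: print(n,"red",cv2.boundingRect(c))
    m=((h[...,2]<150)&(h[...,1]<60)).astype(np.uint8)
for k,a,b,z in[("jarA",(427.3,225.2),(431.5,285.5),.106),("jarB",(426,276.5),(391,316.2),.106),("garlic",(465,230.75),(470.75,341.75),.022),
 ("saltdome",(481,278.2),(445.5,366),.078),("mill knob",(129.2,245),(207.3,139.3),.167)]:
    print(k,plane("top",a,z),plane("scene",b,z),tri(a,b))
print("saltbase",plane("top",(472,279),0),"millfoot",plane("top",(155,255.2),0))
print("cupN",plane("top",(338.2,260.5),.018),plane("scene",(310+92/4,250+112/4),.02),"cupW",plane("top",(365.8,263.75),.018),plane("scene",(310+171/4,250+186/4),.02))
R=[plane("top",(110+x/4,220+y/4),.032) for x,y in((332,63),(548,93),(530,208),(308,173))]
print("rack",np.mean(R,0),R,"dish",plane("top",(285.5,256.25),.014))
for a,b in((0,1),(3,2),(0,3),(1,2)):
    d=R[b]-R[a];print(np.linalg.norm(d),np.degrees(np.arctan2(d[1],d[0])))
E
```

```text
top red (268, 239, 35, 35)
top red (419, 217, 18, 17)
scene red (380, 309, 22, 17)
scene red (422, 278, 20, 16)
scene red (64, 29, 17, 13)
jarA [ 0.5535 -0.264   0.106 ] [ 0.5571 -0.2667  0.106 ] [ 0.5552 -0.2656  0.1059]
jarB [ 0.4296 -0.2599  0.106 ] [ 0.4337 -0.2621  0.106 ] [ 0.4312 -0.2613  0.1067]
garlic [ 0.5599 -0.3813  0.022 ] [ 0.5614 -0.3843  0.022 ] [ 0.5614 -0.383   0.0201]
saltdome [ 0.4324 -0.3999  0.078 ] [ 0.4387 -0.3984  0.078 ] [ 0.4331 -0.399   0.0842]
mill knob [0.4738 0.4216 0.167 ] [0.4793 0.4255 0.167 ] [0.474  0.4186 0.1726]
saltbase [ 0.4376 -0.4036  0.    ] millfoot [0.4741 0.4203 0.    ]
cupN [ 0.4727 -0.0552  0.018 ] [ 0.4756 -0.0571  0.02  ] cupW [ 0.4665 -0.1261  0.018 ] [ 0.4692 -0.128   0.02  ]
rack [0.4792 0.252  0.032 ] [array([0.5229, 0.317 , 0.032 ]), array([0.5078, 0.1785, 0.032 ]), array([0.4342, 0.1856, 0.032 ]), array([0.452 , 0.3268, 0.032 ])] dish [0.48   0.0805 0.014 ]
0.13933613593501998 -96.19436683690347
0.14222489194589444 -97.18759025666583
0.0715555070476515 172.17184080448183
0.07399638988943975 174.44619367485126
```

```bash
python3 -m pendant '[[[0,0,-9],[0,0,0.1223],1],[[0,0,-9],[0,0,0.1223],1],[[0,0,-9],[0,0,0.1223],1],[[0,0,-9],[0,0,0.1223],1],[[0,0,-9],[0,0,0.1223],1],[[0,0,-9],[0,0,0.1223],1],[[0,0,-9],[0,0,0.1223],1],[[0,0,-9],[0,0,0.1223],1],[[0,0,-9],[0,0,0.1223],1],[[0,0,-9],[0,0,0.1223],1],[[0,0,0],[0,0,0],1]]' 40
python3 -m pendant '[[[-24,22,0],[0,0,0],1],[[-24,22,0],[0,0,0],1],[[-24,22,0],[0,0,0],1],[[-24,22,0],[0,0,0],1],[[-24,22,0],[0,0,0],1],[[-24,22,0],[0,0,0],1],[[-24,22,0],[0,0,0],1],[[-24,22,0],[0,0,0],1],[[-24,22,0],[0,0,0],1],[[-24,22,0],[0,0,0],1],[[-24,22,0],[0,0,0],1],[[-24,22,0],[0,0,0],1]]'
```

```text
t: 1.02
tool_pos: [0.2133, 0.5881, 0.3015]
tool_rot: [-2.223, -2.219, -0.004]
contact_force: [-0.7, 0.4, 0.8]
opening: 0.0852
grip_force: 0.0
t: 2.02
tool_pos: [0.4775, 0.2981, 0.2986]
tool_rot: [-2.217, -2.225, 0.002]
contact_force: [0.4, -0.2, -0.5]
opening: 0.0855
grip_force: 0.0
```

```bash
python3 -m pendant '[[[-38,5,0],[0,0,0],1],[[-38,5,0],[0,0,0],1],[[-38,5,0],[0,0,0],1],[[-38,5,0],[0,0,0],1],[[-38,5,0],[0,0,0],1],[[-38,5,0],[0,0,0],1],[[-38,5,0],[0,0,0],1],[[-38,5,0],[0,0,0],1],[[-38,5,0],[0,0,0],1],[[-38,5,0],[0,0,0],1],[[-38,5,0],[0,0,0],1],[[-38,5,0],[0,0,0],1]]'
python3 -m pendant '[[[-36,6,0],[0,0,0],1],[[-36,6,0],[0,0,0],1],[[-36,6,0],[0,0,0],1],[[0,0,20],[0,0,0],1],[[0,0,20],[0,0,0],1],[[0,0,20],[0,0,0],1],[[0,0,20],[0,0,0],1],[[0,0,0],[0,0,0],1],[[0,0,0],[0,0,0],1],[[0,0,0],[0,0,0],1]]'
```

```text
t: 3.02
tool_pos: [0.5366, -0.1582, 0.2987]
tool_rot: [-2.217, -2.224, 0.0]
contact_force: [1.3, 1.1, 0.1]
opening: 0.0856
grip_force: 0.0
t: 3.85
tool_pos: [0.5553, -0.2645, 0.2205]
tool_rot: [2.219, 2.222, 0.0]
contact_force: [-0.2, -0.2, -0.3]
opening: 0.0856
grip_force: 0.0
```

```bash
python3 -m pendant '[[[0,0,20],[0,0,0],1],[[0,0,20],[0,0,0],1],[[0,0,20],[0,0,0],1],[[0,0,20],[0,0,0],1],[[0,0,20],[0,0,0],1],[[0,0,20],[0,0,0],1],[[0,0,20],[0,0,0],1],[[0,0,20],[0,0,0],1],[[0,0,14],[0,0,0],1],[[0,0,0],[0,0,0],1],[[0,0,0],[0,0,0],1]]'
python3 -m pendant '[[[0,0,0],[0,0,0],0.2],[[0,0,0],[0,0,0],0.2],[[0,0,0],[0,0,0],0.2],[[0,0,0],[0,0,0],0.2],[[0,0,0],[0,0,0],0.2],[[0,0,0],[0,0,0],0.2],[[0,0,0],[0,0,0],0.2],[[0,0,0],[0,0,0],0.2],[[0,0,0],[0,0,0],0.2],[[0,0,0],[0,0,0],0.2]]' 40
python3 -m pendant '[[[0,0,-5],[0,0,0],0.2],[[0,0,-10],[0,0,0],0.2],[[0,0,-10],[0,0,0],0.2],[[0,0,-10],[0,0,0],0.2],[[0,0,0],[0,0,0],0.2]]'
python3 - <<'E'
from h import *
import cv2
im=optics.get_image("scene")[:,:,::-1]
cv2.imwrite("pics/s1.png",cv2.resize(im[200:400,320:560],None,fx=3,fy=3)[:600])
E
```

```text
t: 4.77
tool_pos: [0.5553, -0.2646, 0.0462]
tool_rot: [2.221, 2.222, 0.0]
contact_force: [0.3, -2.1, 0.4]
opening: 0.0855
grip_force: 0.0
t: 5.6
tool_pos: [0.5561, -0.2651, 0.0474]
tool_rot: [2.219, 2.22, 0.001]
contact_force: [0.1, 0.1, 5.6]
opening: 0.0436
grip_force: 40.4
t: 6.02
tool_pos: [0.5566, -0.2654, 0.0841]
tool_rot: [2.218, 2.218, 0.002]
contact_force: [0.1, 0.4, 0.1]
opening: 0.0434
grip_force: 40.8
```

View pics/s1.png

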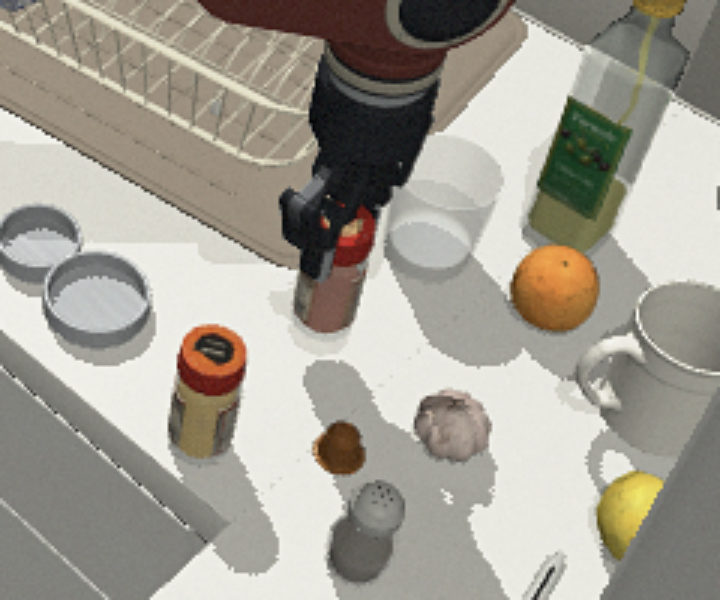

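```bash
python3 -m pendant '[[[0,0,-20],[0,0,0],0.2],[[0,0,-20],[0,0,0],0.2],[[0,-12,-20],[0,0,0],0.2],[[0,-12,-20],[0,0,0],0.2],[[0,-12,-20],[0,0,0],0.2],[[0,-12,-20],[0,0,0],0.2],[[10,-12,0],[0,0,0],0.2],[[20,-12,0],[0,0,0],0.2],[[30,0,0],[0,0,0],0.2],[[36,0,0],[0,0,0],0.2],[[36,0,0],[0,0,0],0.2],[[36,0,0],[0,0,0],0.2]]'
python3 -m pendant '[[[36,0,0],[0,0,0],0.2],[[36,0,0],[0,0,0],0.2],[[36,0,0],[0,0,0],0.2],[[36,0,0],[0,0,0],0.2],[[36,0,0],[0,0,0],0.2],[[36,0,0],[0,0,0],0.2],[[36,0,0],[0,0,0],0.2],[[36,0,0],[0,0,0],0.2],[[36,0,0],[0,0,0],0.2],[[30,0,0],[0,0,0],0.2],[[20,0,0],[0,0,0],0.2],[[0,0,0],[0,0,0],0.2]]'
python3 -m pendant '[[[0,0,0],[0,0,0],0.2],[[0,0,0],[0,0,0],0.2]]'
```

```text
t: 7.07
tool_pos: [0.4823, -0.0951, 0.2003]
tool_rot: [-2.222, -2.22, 0.0]
contact_force: [1.0, 0.6, -0.7]
opening: 0.0438
grip_force: 41.1
t: 8.07
tool_pos: [0.4821, 0.2808, 0.2001]
tool_rot: [-2.216, -2.225, 0.0]
contact_force: [0.2, 0.0, -0.7]
opening: 0.0434
grip_force: 41.1
t: 8.23
tool_pos: [0.4828, 0.277, 0.2002]
tool_rot: [2.221, 2.221, -0.002]
contact_force: [-0.3, -0.9, -1.1]
opening: 0.0435
grip_force: 41.1
```

```bash
python3 -m pendant '[[[7,1,10],[0,0,0],0.2],[[0,0,20],[0,0,0],0.2],[[0,0,20],[0,0,0],0.2],[[0,0,20],[0,0,0],0.2],[[0,0,20],[0,0,0],0.2],[[0,0,20],[0,0,0],0.2],[[0,0,15],[0,0,0],0.2],[[0,0,10],[0,0,0],0.2],[[0,0,5],[0,0,0],0.2],[[0,0,3],[0,0,0],0.2],[[0,0,0],[0,0,0],0.2],[[0,0,0],[0,0,0],0.2]]'
python3 - <<'E'
from h import *
import cv2
im=optics.get_image("scene")[:,:,::-1]
a=cv2.resize(im[130:260,180:320],None,fx=4,fy=4)
im=optics.get_image("top")[:,:,::-1]
b=cv2.resize(im[215:280,160:220],None,fx=4,fy=4)
a[:260,560-240:]=b
cv2.imwrite("pics/s2.png",a)
E
```

```text
t: 9.23
tool_pos: [0.4848, 0.2847, 0.0586]
tool_rot: [2.221, 2.221, 0.002]
contact_force: [-0.1, 0.1, -0.7]
opening: 0.0435
grip_force: 41.1
```

View pics/s2.png

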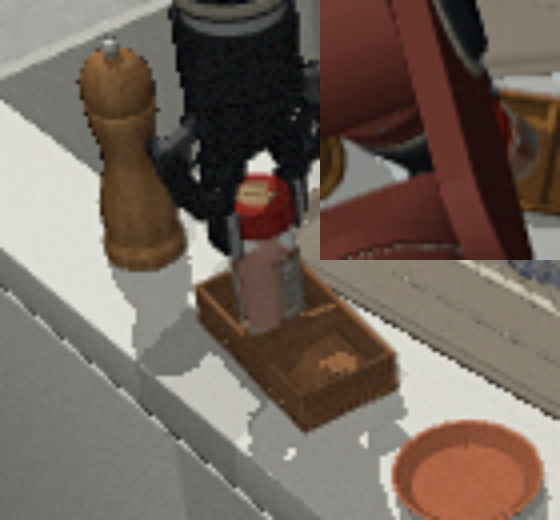

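The jar is upright inside the far bay (crop 265,300).

```bash
python3 -m pendant '[[[0,0,3],[0,0,0],0.2],[[0,0,3],[0,0,0],0.2],[[0,0,0],[0,0,0],0.2],[[0,0,0],[0,0,0],0.2]]'
python3 -m pendant '[[[0,0,0],[0,0,0],0.7],[[0,0,0],[0,0,0],0.9],[[0,0,0],[0,0,0],0.9],[[0,0,0],[0,0,0],0.9],[[0,0,0],[0,0,0],0.9],[[0,0,0],[0,0,0],0.9],[[0,0,-20],[0,0,0],1],[[0,0,-20],[0,0,0],1],[[0,0,-30],[0,0,0],1],[[0,0,-30],[0,0,0],1],[[0,0,-30],[0,0,0],1],[[0,0,-30],[0,0,0],1]]'
python3 -m pendant '[[[-20,0,0],[0,0,0],1],[[-36,-4,0],[0,0,0],1],[[-36,-4,0],[0,0,0],1],[[-36,-4,0],[0,0,0],1],[[-36,-4,0],[0,0,0],1],[[-36,-4,0],[0,0,0],1],[[-36,-4,0],[0,0,0],1],[[-36,-4,0],[0,0,0],1],[[-36,-4,0],[0,0,0],1],[[-36,-4,0],[0,0,0],1],[[-36,-4,0],[0,0,0],1],[[-36,-4,0],[0,0,0],1]]'
python3 -m pendant '[[[-36,-4,0],[0,0,0],1],[[-36,-4,0],[0,0,0],1],[[-36,-4,0],[0,0,0],1],[[-20,0,0],[0,0,0],1],[[0,0,0],[0,0,0],1],[[0,0,0],[0,0,0],1],[[0,0,0],[0,0,0],1]]'
python3 - <<'E'
from h import *
import cv2
im=optics.get_image("top")[:,:,::-1]
cv2.imwrite("pics/t2.png",cv2.resize(im[210:310,110:510],None,fx=2,fy=2))
E
```

```text
t: 9.67
tool_pos: [0.4847, 0.2848, 0.0524]
tool_rot: [2.221, 2.221, 0.002]
contact_force: [1.5, 0.0, 1.8]
opening: 0.0433
grip_force: 41.3
t: 10.67
tool_pos: [0.4837, 0.2844, 0.213]
tool_rot: [-2.221, -2.221, 0.0]
contact_force: [0.9, 0.3, 0.4]
opening: 0.0855
grip_force: 0.0
t: 11.67
tool_pos: [0.4394, -0.1331, 0.2119]
tool_rot: [2.221, 2.221, 0.0]
contact_force: [1.4, 0.4, -0.5]
opening: 0.0856
grip_force: 0.0
t: 12.25
tool_pos: [0.428, -0.2588, 0.2115]
tool_rot: [-2.221, -2.221, -0.0]
contact_force: [-0.1, -1.0, -0.2]
opening: 0.0856
grip_force: 0.0
```

View pics/t2.png

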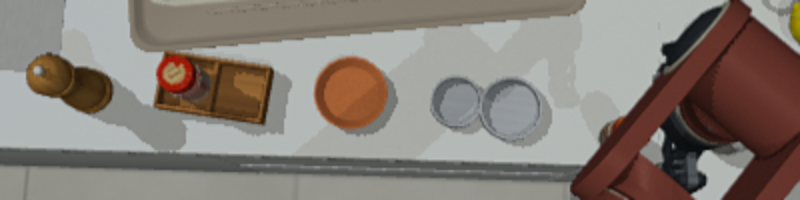

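Jar A stands upright in the far bay. Next is jar B.

```bash
python3 -m pendant '[[[-2,3,15],[0,0,0],1],[[0,0,20],[0,0,0],1],[[0,0,20],[0,0,0],1],[[0,0,20],[0,0,0],1],[[0,0,20],[0,0,0],1],[[0,0,20],[0,0,0],1],[[0,0,20],[0,0,0],1],[[0,0,20],[0,0,0],1],[[0,0,10],[0,0,0],1],[[0,0,0],[0,0,0],1],[[0,0,0],[0,0,0],1]]'
python3 -m pendant '[[[0,0,0],[0,0,0],0.2],[[0,0,0],[0,0,0],0.2],[[0,0,0],[0,0,0],0.2],[[0,0,0],[0,0,0],0.2],[[0,0,0],[0,0,0],0.2],[[0,0,0],[0,0,0],0.2],[[0,0,0],[0,0,0],0.2],[[0,0,0],[0,0,0],0.2],[[0,0,0],[0,0,0],0.2],[[0,0,0],[0,0,0],0.2]]' 40
python3 -m pendant '[[[0,0,-5],[0,0,0],0.2],[[0,0,-20],[0,0,0],0.2],[[0,0,-20],[0,0,0],0.2],[[0,0,-20],[0,0,0],0.2],[[0,0,-20],[0,0,0],0.2],[[0,0,-20],[0,0,0],0.2],[[0,0,-20],[0,0,0],0.2],[[0,0,-20],[0,0,0],0.2],[[0,0,0],[0,0,0],0.2],[[0,0,0],[0,0,0],0.2]]'
```

```text
t: 13.22
tool_pos: [0.4311, -0.2607, 0.0468]
tool_rot: [-2.22, -2.222, 0.0]
contact_force: [0.7, 0.4, -0.1]
opening: 0.0859
grip_force: 0.0
t: 14.05
tool_pos: [0.4319, -0.2622, 0.0481]
tool_rot: [2.22, 2.22, 0.001]
contact_force: [1.0, -0.3, 6.5]
opening: 0.0436
grip_force: 40.4
t: 14.88
tool_pos: [0.4312, -0.2617, 0.1922]
tool_rot: [2.22, 2.22, 0.0]
contact_force: [-0.4, -0.1, -2.4]
opening: 0.0435
grip_force: 41.0
```

```bash
python3 -m pendant '[[[15,0,0],[0,0,0],0.2],[[30,5,0],[0,0,0],0.2],[[36,5,0],[0,0,0],0.2],[[36,5,0],[0,0,0],0.2],[[36,5,0],[0,0,0],0.2],[[36,5,0],[0,0,0],0.2],[[36,5,0],[0,0,0],0.2],[[36,5,0],[0,0,0],0.2],[[36,5,0],[0,0,0],0.2],[[36,5,0],[0,0,0],0.2],[[36,0,0],[0,0,0],0.2],[[36,0,0],[0,0,0],0.2]]'
python3 -m pendant '[[[36,0,0],[0,0,0],0.2],[[25,0,0],[0,0,0],0.2],[[14,0,0],[0,0,0],0.2],[[0,0,0],[0,0,0],0.2],[[0,0,0],[0,0,0],0.2],[[0,0,0],[0,0,0],0.2]]'
```

```text
t: 15.88
tool_pos: [0.4739, 0.1458, 0.189]
tool_rot: [-2.219, -2.22, 0.005]
contact_force: [0.6, -0.2, -1.6]
opening: 0.0436
grip_force: 41.0
t: 16.38
tool_pos: [0.4749, 0.218, 0.1901]
tool_rot: [-2.221, -2.221, 0.004]
contact_force: [0.8, -0.1, -1.0]
opening: 0.0436
grip_force: 41.0
```

```bash
python3 -m pendant '[[[0,1,15],[0,0,0],0.2],[[0,0,20],[0,0,0],0.2],[[0,0,20],[0,0,0],0.2],[[0,0,20],[0,0,0],0.2],[[0,0,20],[0,0,0],0.2],[[0,0,15],[0,0,0],0.2],[[0,0,10],[0,0,0],0.2],[[0,0,6],[0,0,0],0.2],[[0,0,5],[0,0,0],0.2],[[0,0,0],[0,0,0],0.2],[[0,0,0],[0,0,0],0.2]]'
python3 - <<'E'
from h import *
import cv2
im=optics.get_image("scene")[:,:,::-1]
cv2.imwrite("pics/s3.png",cv2.resize(im[130:260,180:320],None,fx=3,fy=3))
E
```

```text
t: 17.3
tool_pos: [0.4775, 0.2185, 0.0613]
tool_rot: [2.221, 2.221, 0.001]
contact_force: [0.2, 0.1, -1.2]
opening: 0.0437
grip_force: 41.0
```

View pics/s3.png

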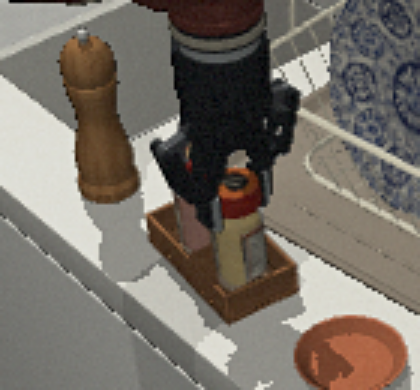

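Jar B hangs inside the near bay, clear of its walls (crop 240,240); I'll lower it and release.

```bash
python3 -m pendant '[[[0,0,4],[0,0,0],0.2],[[0,0,4],[0,0,0],0.2],[[0,0,0],[0,0,0],0.2],[[0,0,0],[0,0,0],0.2]]'
python3 -m pendant '[[[0,0,0],[0,0,0],0.7],[[0,0,0],[0,0,0],0.9],[[0,0,0],[0,0,0],0.9],[[0,0,0],[0,0,0],0.9],[[0,0,0],[0,0,0],0.9],[[0,0,0],[0,0,0],0.9],[[0,0,-20],[0,0,0],1],[[0,0,-20],[0,0,0],1],[[0,0,-30],[0,0,0],1],[[0,0,-30],[0,0,0],1],[[0,0,-30],[0,0,0],1],[[0,0,-30],[0,0,0],1]]'
python3 -m pendant '[[[-20,0,0],[0,0,0],1],[[-36,-3,0],[0,0,0],1],[[-36,-3,0],[0,0,0],1],[[-36,-3,0],[0,0,0],1],[[-36,-3,0],[0,0,0],1],[[-36,-3,0],[0,0,0],1],[[-36,-3,0],[0,0,0],1],[[-36,-3,0],[0,0,0],1],[[-36,-3,0],[0,0,0],1],[[-36,-3,0],[0,0,0],1],[[-36,-3,0],[0,0,0],1],[[-36,-3,0],[0,0,0],1]]'
python3 -m pendant '[[[-36,-4,0],[0,0,0],1],[[-36,-4,0],[0,0,0],1],[[-36,0,0],[0,0,0],1],[[-36,0,0],[0,0,0],1],[[-36,0,0],[0,0,0],1],[[-23,0,0],[0,0,0],1],[[0,0,0],[0,0,0],1],[[0,0,0],[0,0,0],1],[[0,0,0],[0,0,0],1]]'
```

```text
t: 17.68
tool_pos: [0.4776, 0.2188, 0.0532]
tool_rot: [2.221, 2.221, 0.002]
contact_force: [1.4, 0.9, 0.8]
opening: 0.0432
grip_force: 41.2
t: 18.68
tool_pos: [0.4767, 0.2185, 0.2141]
tool_rot: [-2.221, -2.221, 0.0]
contact_force: [0.9, -0.3, -0.3]
opening: 0.0858
grip_force: 0.0
t: 19.68
tool_pos: [0.4435, -0.1992, 0.2129]
tool_rot: [2.221, 2.221, 0.0]
contact_force: [1.1, 0.8, -0.4]
opening: 0.0852
grip_force: 0.0
t: 20.43
tool_pos: [0.436, -0.3997, 0.2124]
tool_rot: [-2.221, -2.221, -0.001]
contact_force: [0.5, 0.6, -0.3]
opening: 0.0853
grip_force: 0.0
```

```bash
python3 -m pendant '[[[0,0,15],[0,0,0],1],[[0,0,20],[0,0,0],1],[[0,0,20],[0,0,0],1],[[0,0,20],[0,0,0],1],[[0,0,20],[0,0,0],1],[[0,0,20],[0,0,0],1],[[0,0,20],[0,0,0],1],[[0,0,20],[0,0,0],1],[[0,0,17],[0,0,0],1],[[0,0,10],[0,0,0],1],[[0,0,0],[0,0,0],1],[[0,0,0],[0,0,0],1]]'
python3 -m pendant '[[[0,0,0],[0,0,0],0.2],[[0,0,0],[0,0,0],0.2],[[0,0,0],[0,0,0],0.2],[[0,0,0],[0,0,0],0.2],[[0,0,0],[0,0,0],0.2],[[0,0,0],[0,0,0],0.2],[[0,0,0],[0,0,0],0.2],[[0,0,0],[0,0,0],0.2],[[0,0,0],[0,0,0],0.2],[[0,0,0],[0,0,0],0.2]]' 40
python3 -m pendant '[[[0,0,-5],[0,0,0],0.2],[[0,0,-20],[0,0,0],0.2],[[0,0,-20],[0,0,0],0.2],[[0,0,-20],[0,0,0],0.2],[[0,0,-20],[0,0,0],0.2],[[0,0,-20],[0,0,0],0.2],[[0,0,-20],[0,0,0],0.2],[[0,0,0],[0,0,0],0.2],[[0,0,0],[0,0,0],0.2]]'
```

```text
t: 21.43
tool_pos: [0.4362, -0.3995, 0.0308]
tool_rot: [-2.22, -2.222, -0.0]
contact_force: [0.2, 0.5, 1.1]
opening: 0.0852
grip_force: 0.0
t: 22.27
tool_pos: [0.4364, -0.4011, 0.0318]
tool_rot: [2.22, 2.22, -0.0]
contact_force: [-0.6, 0.8, 5.9]
opening: 0.0326
grip_force: 39.7
t: 23.02
tool_pos: [0.4364, -0.4009, 0.1564]
tool_rot: [2.22, 2.22, -0.0]
contact_force: [0.1, 0.9, -1.7]
opening: 0.0325
grip_force: 39.6
```

```bash
python3 - <<'E'
from h import *
import cv2
a=optics.get_image("scene")[:,:,::-1][270:400,390:520]
b=optics.get_image("top")[:,:,::-1][220:350,420:550]
cv2.imwrite("pics/s4.png",cv2.resize(np.hstack([a,b]),None,fx=3,fy=3))
print(proj("scene",[.436,-.401,.125]))
E
```

```text
[450.4458219  353.65797964]
```

View pics/s4.png

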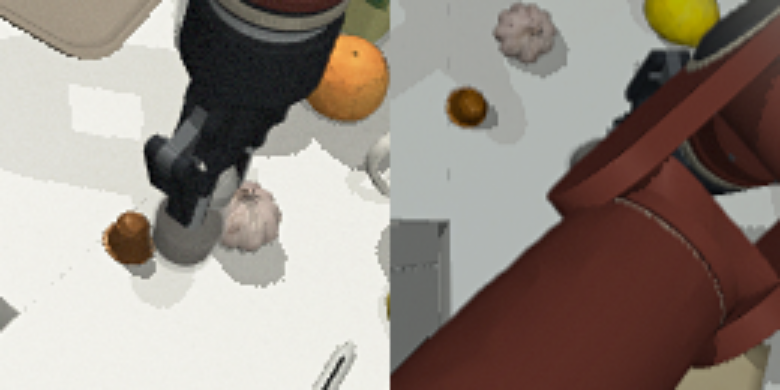

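The salt hangs upright, with its base near scene pixel (453,350). I'll carry it over the narrower cup and check again.

```bash
python3 -m pendant '[[[15,0,0],[0,0,0],0.2],[[30,4,0],[0,0,0],0.2],[[36,5,0],[0,0,0],0.2],[[36,5,0],[0,0,0],0.2],[[36,5,0],[0,0,0],0.2],[[36,5,0],[0,0,0],0.2],[[36,5,0],[0,0,0],0.2],[[36,5,0],[0,0,0],0.2],[[36,3,0],[0,0,0],0.2],[[30,0,0],[0,0,0],0.2],[[18,0,0],[0,0,0],0.2],[[0,0,0],[0,0,0],0.2]]'
python3 -m pendant '[[[0,0,0],[0,0,0],0.2],[[0,0,20],[0,0,0],0.2],[[0,0,20],[0,0,0],0.2],[[0,0,20],[0,0,0],0.2],[[0,0,10],[0,0,0],0.2],[[0,0,10],[0,0,0],0.2],[[0,0,5],[0,0,0],0.2],[[0,0,0],[0,0,0],0.2],[[0,0,0],[0,0,0],0.2]]'
python3 - <<'E'
from h import *
import cv2
a=optics.get_image("scene")[:,:,::-1][230:330,290:420]
b=optics.get_image("top")[:,:,::-1][220:320,290:420]
cv2.imwrite("pics/s5.png",cv2.resize(np.hstack([a,b]),None,fx=3,fy=3))
E
```

```text
t: 24.12
tool_pos: [0.4714, -0.0515, 0.1536]
tool_rot: [-2.214, -2.224, 0.001]
contact_force: [0.2, -0.7, -1.1]
opening: 0.0325
grip_force: 39.6
t: 24.87
tool_pos: [0.4734, -0.0558, 0.0712]
tool_rot: [2.221, 2.221, 0.0]
contact_force: [1.0, -0.2, -0.5]
opening: 0.0328
grip_force: 39.6
```

View pics/s5.png

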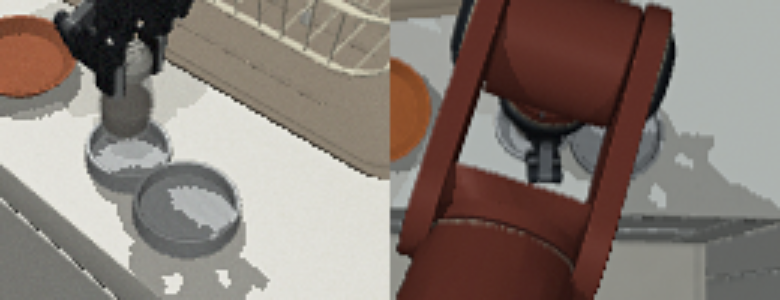

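The base is centred over the narrower cup (crop about 128,128, rim centre 129,150), so I'll lower it slowly.

```bash
python3 -m pendant '[[[0,0,10],[0,0,0],0.2],[[0,0,10],[0,0,0],0.2],[[0,0,5],[0,0,0],0.2],[[0,0,2],[0,0,0],0.2],[[0,0,2],[0,0,0],0.2],[[0,0,2],[0,0,0],0.2],[[0,0,2],[0,0,0],0.2],[[0,0,0],[0,0,0],0.2],[[0,0,0],[0,0,0],0.2]]'
python3 - <<'E'
from h import *
import cv2
a=optics.get_image("scene")[:,:,::-1][240:310,290:380]
cv2.imwrite("pics/s6.png",cv2.resize(a,None,fx=6,fy=6,interpolation=2))
E
```

```text
t: 25.72
tool_pos: [0.4731, -0.0555, 0.0378]
tool_rot: [2.221, 2.221, 0.0]
contact_force: [0.3, 0.1, -0.7]
opening: 0.0327
grip_force: 39.6
```

View pics/s6.png

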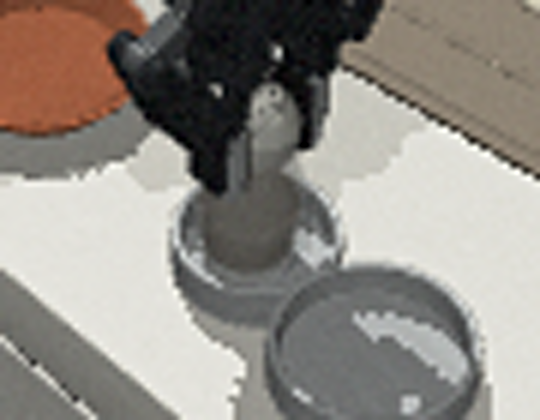

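```bash
python3 -m pendant '[[[0,0,1],[0,0,0],0.2],[[0,0,1],[0,0,0],0.2],[[0,0,0],[0,0,0],0.2],[[0,0,0],[0,0,0],0.2]]'
python3 -m pendant '[[[0,0,1],[0,0,0],0.2],[[0,0,0],[0,0,0],0.2],[[0,0,0],[0,0,0],0.2]]'
```

```text
t: 26.1
tool_pos: [0.4735, -0.0556, 0.0368]
tool_rot: [2.221, 2.221, 0.0]
contact_force: [-3.1, 0.6, 6.2]
opening: 0.0322
grip_force: 40.6
t: 26.35
tool_pos: [0.4737, -0.0557, 0.0368]
tool_rot: [2.221, 2.221, 0.0]
contact_force: [-5.5, 0.6, 11.4]
opening: 0.0325
grip_force: 41.6
```

```bash
python3 -m pendant '[[[0,0,-1],[0,0,0],0.35],[[0,0,0],[0,0,0],0.6],[[0,0,0],[0,0,0],0.9],[[0,0,0],[0,0,0],0.9],[[0,0,0],[0,0,0],0.9],[[0,0,0],[0,0,0],0.9],[[0,0,-20],[0,0,0],1],[[0,0,-30],[0,0,0],1],[[0,0,-36],[0,0,0],1],[[0,0,-36],[0,0,0],1],[[0,0,-36],[0,0,0],1],[[0,0,-24],[0,0,0],1]]'
python3 -m pendant '[[[20,0,0],[0,0,0],1],[[36,0,0],[0,0,0],1],[[36,0,0],[0,0,0],1],[[36,0,0],[0,0,0],1],[[36,0,0],[0,0,0],1],[[36,0,0],[0,0,0],1],[[36,0,0],[0,0,0],1],[[36,0,0],[0,0,0],1],[[36,0,0],[0,0,0],1],[[36,0,0],[0,0,0],1],[[36,0,0],[0,0,0],1],[[36,0,0],[0,0,0],1]]'
python3 -m pendant '[[[36,2,0],[0,0,0],1],[[24,0,0],[0,0,0],1],[[0,0,0],[0,0,0],1],[[0,0,0],[0,0,0],1],[[0,0,0],[0,0,0],1]]'
python3 - <<'E'
from h import *
import cv2
im=optics.get_image("top")[:,:,::-1]; s=optics.get_image("scene")[:,:,::-1]
cv2.imwrite("pics/s7.png",cv2.resize(np.vstack([s[130:230,150:400],s[230:330,290:540],im[200:300,190:440]]),None,fx=2,fy=2))
E
```

```text
t: 27.35
tool_pos: [0.4741, -0.0557, 0.2218]
tool_rot: [2.218, 2.219, 0.004]
contact_force: [0.1, -1.3, 0.2]
opening: 0.0856
grip_force: 0.0
t: 28.35
tool_pos: [0.4726, 0.3624, 0.2174]
tool_rot: [2.221, 2.222, -0.0]
contact_force: [0.4, 0.1, 0.5]
opening: 0.0854
grip_force: 0.0
t: 28.77
tool_pos: [0.4749, 0.4199, 0.2172]
tool_rot: [2.221, 2.221, -0.002]
contact_force: [0.3, -0.4, -0.0]
opening: 0.0853
grip_force: 0.0
```

View pics/s7.png

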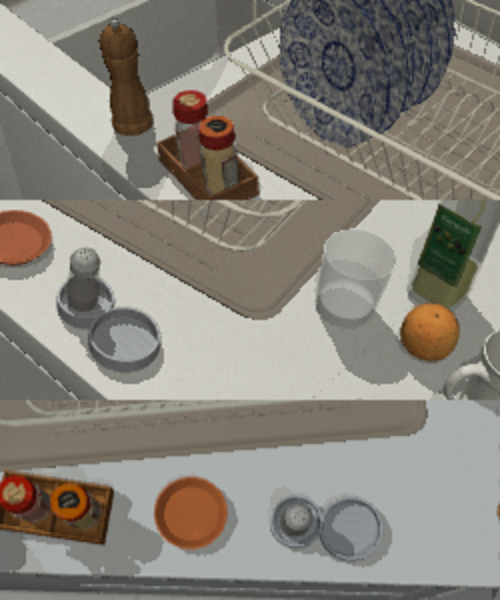

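Both jars and the salt stand upright in their places. Next is the mill.

```bash
python3 -m pendant '[[[0,0,15],[0,0,0],1],[[0,0,20],[0,0,0],1],[[0,0,20],[0,0,0],1],[[0,0,20],[0,0,0],1],[[0,0,15],[0,0,0],1],[[0,0,9],[0,0,0],1],[[0,0,0],[0,0,0],1],[[0,0,0],[0,0,0],1]]'
python3 -m pendant '[[[0,0,0],[0,0,0],0.3],[[0,0,0],[0,0,0],0.3],[[0,0,0],[0,0,0],0.3],[[0,0,0],[0,0,0],0.3],[[0,0,0],[0,0,0],0.3],[[0,0,0],[0,0,0],0.3],[[0,0,0],[0,0,0],0.3],[[0,0,0],[0,0,0],0.3],[[0,0,0],[0,0,0],0.3]]' 60
python3 -m pendant '[[[0,0,-5],[0,0,0],0.3],[[0,0,-20],[0,0,0],0.3],[[0,0,-20],[0,0,0],0.3],[[0,0,-20],[0,0,0],0.3],[[0,0,-25],[0,0,0],0.3],[[0,0,-25],[0,0,0],0.3],[[0,0,-25],[0,0,0],0.3],[[0,0,-20],[0,0,0],0.3],[[0,0,0],[0,0,0],0.3],[[0,0,0],[0,0,0],0.3]]'
python3 - <<'E'
from station import get_obs
o=get_obs();print(o["wrist_torque"],o["contact_force"])
E
```

```text
t: 29.53
tool_pos: [0.475, 0.4202, 0.1184]
tool_rot: [-2.222, -2.221, 0.001]
contact_force: [0.0, 0.4, -0.2]
opening: 0.0854
grip_force: 0.0
t: 30.28
tool_pos: [0.476, 0.4213, 0.1207]
tool_rot: [2.221, 2.221, 0.005]
contact_force: [1.5, 0.4, 5.0]
opening: 0.0401
grip_force: 55.7
t: 31.12
tool_pos: [0.4751, 0.4207, 0.279]
tool_rot: [2.221, 2.221, 0.002]
contact_force: [1.2, -0.1, -3.6]
opening: 0.0402
grip_force: 54.4
[-0.05432998  0.01350584 -0.02643102] [ 1.15840993 -0.1393717  -3.56710381]
```

```bash
python3 -m pendant '[[[-10,0,0],[0,0,0],0.3],[[-20,0,0],[0,0,0],0.3],[[-28,0,0],[0,0,0],0.3],[[-28,0,0],[0,0,0],0.3],[[-28,0,0],[0,0,0],0.3],[[-28,0,0],[0,0,0],0.3],[[-28,0,0],[0,0,0],0.3],[[-28,0,0],[0,0,0],0.3],[[-28,0,0],[0,0,0],0.3],[[-28,0,0],[0,0,0],0.3],[[-28,0,0],[0,0,0],0.3],[[-28,0,0],[0,0,0],0.3]]'
python3 -m pendant '[[[-28,-1,0],[0,0,0],0.3],[[-28,-1,0],[0,0,0],0.3],[[-28,-1,0],[0,0,0],0.3],[[-28,-1,0],[0,0,0],0.3],[[-28,-1,0],[0,0,0],0.3],[[-28,-1,0],[0,0,0],0.3],[[-28,0,0],[0,0,0],0.3],[[-28,0,0],[0,0,0],0.3],[[-20,0,0],[0,0,0],0.3],[[-10,0,0],[0,0,0],0.3],[[0,0,0],[0,0,0],0.3],[[0,0,0],[0,0,0],0.3]]'
python3 - <<'E'
from h import *
import cv2
im=optics.get_image("scene")[:,:,::-1].copy();cv2.imwrite("pics/m1.png",im)
o=get_obs();p=o["tool_pos"];print(p,o["wrist_torque"])
h=cv2.cvtColor(im,cv2.COLOR_BGR2HSV)
m=((h[...,0]>5)&(h[...,0]<20)&(h[...,1]>100)&(h[...,2]>40)&(h[...,2]<170)).astype(np.uint8)
for c in cv2.findContours(m,0,2)[0]:
    if cv2.contourArea(c)>60: print(cv2.boundingRect(c),cv2.contourArea(c),cv2.minAreaRect(c))
for z in (0,.05,.1): 
    X=[p[0],p[1],p[2]-.1207+z];print(z,proj("scene",X))
t=np.linspace(0,6.28,40);P=np.array([proj("scene",[p[0]+.029*np.cos(a),p[1]+.029*np.sin(a),p[2]-.1207]) for a in t]);print(P.min(0),P.max(0))
E
```

```text
t: 32.12
tool_pos: [0.4732, 0.1087, 0.2754]
tool_rot: [-2.219, -2.219, 0.006]
contact_force: [0.4, 0.1, -1.9]
opening: 0.04
grip_force: 54.5
t: 33.12
tool_pos: [0.4682, -0.143, 0.2771]
tool_rot: [-2.22, -2.218, 0.001]
contact_force: [0.4, 0.5, -1.2]
opening: 0.0399
grip_force: 54.5
[ 0.46848042 -0.14251917  0.27749663] [-0.00353325 -0.02131413 -0.00989603]
(424, 341, 17, 17) 190.5 ((432.0, 349.0), (16.0, 16.0), 90.0)
(490, 286, 30, 24) 311.5 ((504.1180114746094, 298.42840576171875), (29.144426345825195, 22.03077507019043), 7.4314093589782715)
(278, 235, 38, 28) 740.0 ((296.38458251953125, 248.42306518554688), (26.867910385131836, 36.6737174987793), 78.69007110595703)
(580, 209, 41, 32) 840.5 ((598.5668334960938, 221.12738037109375), (35.913909912109375, 29.209980010986328), 28.610458374023438)
(229, 198, 50, 40) 587.5 ((253.6559295654297, 213.8531951904297), (52.516075134277344, 29.770532608032227), 46.73570251464844)
(348, 196, 31, 72) 1396.5 ((363.009521484375, 231.38075256347656), (26.634906768798828, 71.97006225585938), 4.573921203613281)
(64, 185, 20, 29) 76.5 ((73.13529968261719, 198.74118041992188), (17.71689224243164, 27.99422264099121), 4.39870548248291)
(7, 152, 30, 42) 65.5 ((21.5, 172.5), (41.0, 29.0), 90.0)
(0, 116, 35, 48) 115.5 ((17.0, 139.5), (34.0, 47.0), 0.0)
(319, 85, 32, 32) 78.5 ((334.6126708984375, 103.0268325805664), (27.145925521850586, 32.47319793701172), 13.392498016357422)
(352, 83, 26, 29) 96.0 ((363.941162109375, 97.26470947265625), (28.619203567504883, 24.01102638244629), 75.96376037597656)
(308, 63, 46, 26) 144.0 ((329.8516845703125, 74.85265350341797), (44.32421875, 22.738323211669922), 12.804265975952148)
0 [361.02467278 258.04266394]
0.05 [362.62432808 240.5949831 ]
0.1 [364.33874445 221.89558599]
[347.01309081 248.15903761] [375.08131118 268.30186868]
```

```bash
python3 -m pendant '[[[8,0,0],[0,0,0],0.3],[[7.5,0,10],[0,0,0],0.3],[[0,0,15],[0,0,0],0.3],[[0,0,20],[0,0,0],0.3],[[0,0,20],[0,0,0],0.3],[[0,0,20],[0,0,0],0.3],[[0,0,12],[0,0,0],0.3],[[0,0,7],[0,0,0],0.3],[[0,0,0],[0,0,0],0.3],[[0,0,0],[0,0,0],0.3],[[0,0,0],[0,0,0],0.3]]'
python3 - <<'E'
from h import *
import cv2
im=optics.get_image("scene")[:,:,::-1].copy();cv2.imwrite("pics/m2.png",im)
o=get_obs();p=o["tool_pos"]
h=cv2.cvtColor(im,cv2.COLOR_BGR2HSV)
m=((h[...,0]>5)&(h[...,0]<20)&(h[...,1]>100)&(h[...,2]>40)&(h[...,2]<170)).astype(np.uint8)
for c in cv2.findContours(m,0,2)[0]:
    x,y,w,hh=cv2.boundingRect(c)
    if cv2.contourArea(c)>60 and 320<x<420: print(cv2.boundingRect(c))
t=np.linspace(0,6.28,40);P=np.array([proj("scene",[p[0]+.029*np.cos(a),p[1]+.029*np.sin(a),p[2]-.1207]) for a in t]);print(P.min(0),P.max(0),p)
P=np.array([proj("scene",[.468+.041*np.cos(a),-.127+.041*np.sin(a),.02]) for a in t]);print("rim",P.min(0),P.max(0))
E
```

```text
t: 34.08
tool_pos: [0.4699, -0.1281, 0.1762]
tool_rot: [2.219, 2.22, 0.001]
contact_force: [0.1, 0.9, -1.6]
opening: 0.04
grip_force: 54.6
(342, 231, 28, 65)
(330, 131, 26, 29)
[340.86466177 276.33960714] [366.96935807 296.0851011 ] [ 0.46994523 -0.12820683  0.17638253]
rim [334.02874164 282.94339491] [370.15542359 310.79402963]
```

```bash
python3 -m pendant '[[[3,-3,5],[0,0,0],0.3],[[0,0,15],[0,0,0],0.3],[[0,0,12],[0,0,0],0.3],[[0,0,7],[0,0,0],0.3],[[0,0,4],[0,0,0],0.3],[[0,0,2],[0,0,0],0.3],[[0,0,2],[0,0,0],0.3],[[0,0,0],[0,0,0],0.3],[[0,0,0],[0,0,0],0.3]]'
python3 -m pendant '[[[0,0,1.5],[0,0,0],0.3],[[0,0,1.5],[0,0,0],0.3],[[0,0,0],[0,0,0],0.3],[[0,0,0],[0,0,0],0.3]]'
python3 - <<'E'
from h import *
import cv2
im=optics.get_image("scene")[:,:,::-1].copy();cv2.imwrite("pics/m3.png",im)
h=cv2.cvtColor(im,cv2.COLOR_BGR2HSV)
m=((h[...,0]>5)&(h[...,0]<20)&(h[...,1]>100)&(h[...,2]>40)&(h[...,2]<170)).astype(np.uint8)
for c in cv2.findContours(m,0,2)[0]:
    x,y,w,hh=cv2.boundingRect(c)
    if cv2.contourArea(c)>60 and 320<x<420: print(cv2.boundingRect(c))
t=np.linspace(0,6.28,40)
P=np.array([proj("scene",[.468+.029*np.cos(a),-.127+.029*np.sin(a),.005]) for a in t]);print("foot ideal",P.min(0),P.max(0))
E
```

```text
t: 34.88
tool_pos: [0.4663, -0.1251, 0.1282]
tool_rot: [2.221, 2.221, 0.0]
contact_force: [-0.2, -0.1, -2.9]
opening: 0.0397
grip_force: 54.7
t: 35.22
tool_pos: [0.4666, -0.1252, 0.1258]
tool_rot: [2.22, 2.22, 0.001]
contact_force: [-1.1, 1.2, 3.4]
opening: 0.0401
grip_force: 56.4
(339, 248, 27, 61)
foot ideal [339.09270994 291.07880179] [364.40663627 310.7416917 ]
```

The mill is down on the cup floor. I'll release it and go to the garlic.

```bash
python3 -m pendant '[[[0,0,0],[0,0,0],0.55],[[0,0,0],[0,0,0],0.8],[[0,0,0],[0,0,0],1],[[0,0,0],[0,0,0],1],[[0,0,0],[0,0,0],1],[[0,0,0],[0,0,0],1],[[0,0,-15],[0,0,0],1],[[0,0,-25],[0,0,0],1],[[0,0,-30],[0,0,0],1],[[0,0,-30],[0,0,0],1],[[0,0,-10],[0,0,0],1],[[0,0,0],[0,0,0],1]]'
python3 -m pendant '[[[-20,8,0],[0,0,0],1],[[-30,11,0],[0,0,0],1],[[-30,11,0],[0,0,0],1],[[-30,11,0],[0,0,0],1],[[-30,11,0],[0,0,0],1],[[-30,11,0],[0,0,0],1],[[-30,11,0],[0,0,0],1],[[-30,11,0],[0,0,0],1],[[-28,9,0],[0,0,0],1],[[0,0,0],[0,0,0],1],[[0,0,0],[0,0,0],1],[[0,0,0],[0,0,0],1]]'
python3 - <<'E'
from h import *
import cv2
for n in("top","scene"):
    im=optics.get_image(n)[:,:,::-1].copy();cv2.imwrite(f"pics/g_{n}.png",im)
    h=cv2.cvtColor(im,cv2.COLOR_BGR2HSV)
    m=((h[...,0]>5)&(h[...,0]<20)&(h[...,1]>100)&(h[...,2]>40)&(h[...,2]<170)).astype(np.uint8)
    for c in cv2.findContours(m,0,2)[0]:
        x,y,w,hh=cv2.boundingRect(c)
        if cv2.contourArea(c)>60 and 320<x<420: print(n,cv2.boundingRect(c))
    print(proj(n,[.468,-.127,.17]),proj(n,[.468,-.127,.005]))
E
```

```text
t: 36.27
tool_pos: [0.4678, -0.1257, 0.2386]
tool_rot: [2.217, 2.217, 0.004]
contact_force: [0.6, 0.2, -0.2]
opening: 0.0853
grip_force: 0.0
t: 37.27
tool_pos: [0.5593, -0.3819, 0.2325]
tool_rot: [-2.219, -2.219, -0.0]
contact_force: [-0.5, 0.6, 0.6]
opening: 0.0851
grip_force: 0.0
top (355, 248, 26, 28)
[373.19607736 254.90312866] [365.65196952 263.79108548]
scene (339, 248, 26, 61)
[355.81870859 249.73043531] [351.73586805 300.74654874]
```

```bash
python3 -m pendant '[[[-1,2,15],[0,0,0],1],[[0,0,25],[0,0,0],1],[[0,0,25],[0,0,0],1],[[0,0,25],[0,0,0],1],[[0,0,25],[0,0,0],1],[[0,0,25],[0,0,0],1],[[0,0,25],[0,0,0],1],[[0,0,25],[0,0,0],1],[[0,0,20],[0,0,0],1],[[0,0,10],[0,0,0],1],[[0,0,0],[0,0,0],1],[[0,0,0],[0,0,0],1]]'
python3 -m pendant '[[[0,0,0],[0,0,0],0.3],[[0,0,0],[0,0,0],0.3],[[0,0,0],[0,0,0],0.3],[[0,0,0],[0,0,0],0.3],[[0,0,0],[0,0,0],0.3],[[0,0,0],[0,0,0],0.3],[[0,0,0],[0,0,0],0.3],[[0,0,0],[0,0,0],0.3],[[0,0,0],[0,0,0],0.3]]' 40
python3 -m pendant '[[[0,0,-5],[0,0,0],0.3],[[0,0,-10],[0,0,0],0.3],[[0,0,-20],[0,0,0],0.3],[[0,0,-20],[0,0,0],0.3],[[0,0,-25],[0,0,0],0.3],[[0,0,-25],[0,0,0],0.3],[[0,0,0],[0,0,0],0.3],[[0,0,0],[0,0,0],0.3]]'
```

```text
t: 38.37
tool_pos: [0.5619, -0.3833, 0.0144]
tool_rot: [-2.22, -2.222, 0.0]
contact_force: [0.1, 0.1, 0.7]
opening: 0.0855
grip_force: 0.0
t: 39.12
tool_pos: [0.563, -0.3851, 0.0174]
tool_rot: [2.219, 2.219, -0.0]
contact_force: [-2.1, 0.2, 6.8]
opening: 0.0261
grip_force: 13.9
t: 39.78
tool_pos: [0.5633, -0.3849, 0.1229]
tool_rot: [2.218, 2.218, 0.001]
contact_force: [-0.3, -0.1, -0.5]
opening: 0.0257
grip_force: 0.0
```

The fingers slid off the garlic because the pads sat too high on it. I'll find it again.

```bash
python3 -m pendant '[[[0,0,-20],[0,0,0],1],[[0,-25,-30],[0,0,0],1],[[0,-35,-20],[0,0,0],1],[[0,-35,0],[0,0,0],1],[[0,-35,0],[0,0,0],1],[[0,0,0],[0,0,0],1],[[0,0,0],[0,0,0],1]]'
python3 - <<'E'
from h import *
import cv2
def find(im,box,name):
    h=cv2.cvtColor(im,cv2.COLOR_BGR2LAB).astype(int)
    m=((h[...,1]-h[...,2]>-4)&(h[...,1]>130)).astype(np.uint8)
    m=cv2.morphologyEx(m,cv2.MORPH_CLOSE,np.ones((3,3)))
    for c in cv2.findContours(m,0,2)[0]:
        x,y,w,hh=cv2.boundingRect(c)
        if cv2.contourArea(c)>60 and box[0]<x<box[1] and box[2]<y<box[3]: print(name,(x,y,w,hh),(x+w/2,y+hh/2))
st=[cv2.imread("pics/top0.png"),cv2.imread("pics/scene0.png")]
nw=[optics.get_image(n)[:,:,::-1].copy() for n in("top","scene")]
for i,b in((0,(430,510,190,270)),(1,(420,530,290,390))):
    find(st[i],b,"start%d"%i);find(nw[i],b,"now%d"%i)
print(proj("top",[.561,-.383,.022]),proj("scene",[.561,-.383,.022]),proj("top",get_obs()["tool_pos"]),get_obs()["tool_pos"])
cv2.imwrite("pics/g2.png",cv2.resize(np.vstack([np.hstack([st[0][190:270,420:520],st[1][300:380,420:520]]),np.hstack([nw[0][190:270,420:520],nw[1][300:380,420:520]])]),None,fx=3,fy=3))
E
```

```text
t: 40.37
tool_pos: [0.4302, -0.3832, 0.188]
tool_rot: [-2.222, -2.217, -0.001]
contact_force: [-0.3, 0.3, -0.1]
opening: 0.0852
grip_force: 0.0
start0 (455, 221, 20, 20) (465.0, 231.0)
now0 (455, 221, 20, 19) (465.0, 230.5)
start1 (458, 330, 26, 23) (471.0, 341.5)
now1 (459, 330, 25, 23) (471.5, 341.5)
[465.66344145 230.35669668] [470.1339772  341.49051421] [491.0029958  273.57620543] [ 0.43204919 -0.38360431  0.18871731]
```

The garlic has not moved: top (465,230.5), scene (471,341.5). I'll grip it again, lower.

```bash
python3 -m pendant '[[[0,25,0],[0,0,0],1],[[0,35,0],[0,0,0],1],[[0,35,0],[0,0,0],1],[[0,25,0],[0,0,0],1],[[0,9,15],[0,0,0],1],[[0,0,25],[0,0,0],1],[[0,0,30],[0,0,0],1],[[0,0,30],[0,0,0],1],[[0,0,25],[0,0,0],1],[[0,0,20],[0,0,0],1],[[0,0,0],[0,0,0],1],[[0,0,0],[0,0,0],1]]'
python3 -m pendant '[[[0,0,20],[0,0,0],1],[[0,0,10],[0,0,0],1],[[0,0,5],[0,0,0],1],[[0,0,3],[0,0,0],1],[[0,0,0],[0,0,0],1],[[0,0,0],[0,0,0],1]]'
```

```text
t: 41.47
tool_pos: [0.5609, -0.3827, 0.0424]
tool_rot: [-2.217, -2.22, 0.0]
contact_force: [0.2, -0.5, 0.5]
opening: 0.0853
grip_force: 0.0
t: 41.97
tool_pos: [0.5615, -0.3843, 0.0076]
tool_rot: [2.221, 2.221, 0.0]
contact_force: [-0.4, -0.5, -0.7]
opening: 0.0853
grip_force: 0.0
```

```bash
python3 -m pendant '[[[0,0,4.5],[0,0,0],1],[[0,0,0],[0,0,0],1],[[0,0,0],[0,0,0],0.45],[[0,0,0],[0,0,0],0.45],[[0,0,0],[0,0,0],0.45],[[0,0,0],[0,0,0],0.45],[[0,0,0],[0,0,0],0.45],[[0,0,0],[0,0,0],0.45],[[0,0,0],[0,0,0],0.45],[[0,0,0],[0,0,0],0.45]]' 30
python3 -m pendant '[[[0,0,-5],[0,0,0],0.45],[[0,0,-5],[0,0,0],0.45],[[0,0,-10],[0,0,0],0.45],[[0,0,0],[0,0,0],0.45],[[0,0,0],[0,0,0],0.45]]'
```

```text
t: 42.8
tool_pos: [0.5621, -0.3845, 0.0035]
tool_rot: [2.22, 2.22, 0.001]
contact_force: [2.0, 1.2, 5.3]
opening: 0.0448
grip_force: 29.3
t: 43.22
tool_pos: [0.5613, -0.3844, 0.0232]
tool_rot: [2.22, 2.22, -0.0]
contact_force: [0.4, 0.5, -1.4]
opening: 0.0452
grip_force: 27.7
```

```bash
python3 -m pendant '[[[0,0,-15],[0,0,0],0.45],[[0,0,-22],[0,0,0],0.45],[[0,0,-22],[0,0,0],0.45],[[0,0,-22],[0,0,0],0.45],[[0,0,-22],[0,0,0],0.45],[[0,0,-22],[0,0,0],0.45],[[0,0,-22],[0,0,0],0.45],[[0,0,-22],[0,0,0],0.45],[[0,0,-22],[0,0,0],0.45],[[0,0,-22],[0,0,0],0.45],[[0,0,-15],[0,0,0],0.45],[[0,0,0],[0,0,0],0.45]]'
python3 -m pendant '[[[12,-2,0],[0,0,0],0.45],[[24,-5,0],[0,0,0],0.45],[[30,-5,0],[0,0,0],0.45],[[30,-5,0],[0,0,0],0.45],[[30,-5,0],[0,0,0],0.45],[[30,-5,0],[0,0,0],0.45],[[30,-5,0],[0,0,0],0.45],[[30,-5,0],[0,0,0],0.45],[[30,-5,0],[0,0,0],0.45],[[30,-5,0],[0,0,0],0.45],[[30,-5,0],[0,0,0],0.45],[[30,-5,0],[0,0,0],0.45]]'
python3 -m pendant '[[[30,-5,0],[0,0,0],0.45],[[30,-5,0],[0,0,0],0.45],[[30,-5,0],[0,0,0],0.45],[[24,-5,0],[0,0,0],0.45],[[13,0,0],[0,0,0],0.45],[[0,0,0],[0,0,0],0.45],[[0,0,0],[0,0,0],0.45],[[0,0,0],[0,0,0],0.45]]'
```

```text
t: 44.22
tool_pos: [0.5624, -0.3852, 0.256]
tool_rot: [2.216, 2.216, 0.001]
contact_force: [-0.8, -0.3, 1.5]
opening: 0.045
grip_force: 27.8
t: 45.22
tool_pos: [0.5019, -0.0457, 0.2474]
tool_rot: [-2.219, -2.219, 0.003]
contact_force: [0.5, 0.2, -0.5]
opening: 0.0447
grip_force: 27.8
t: 45.88
tool_pos: [0.4832, 0.0787, 0.2488]
tool_rot: [-2.221, -2.22, 0.003]
contact_force: [-0.4, -0.7, -0.3]
opening: 0.045
grip_force: 27.7
```

```bash
python3 -m pendant '[[[0,-2,15],[0,0,0],0.45],[[0,0,25],[0,0,0],0.45],[[0,0,25],[0,0,0],0.45],[[0,0,25],[0,0,0],0.45],[[0,0,25],[0,0,0],0.45],[[0,0,25],[0,0,0],0.45],[[0,0,25],[0,0,0],0.45],[[0,0,25],[0,0,0],0.45],[[0,0,20],[0,0,0],0.45],[[0,0,10],[0,0,0],0.45],[[0,0,0],[0,0,0],0.45],[[0,0,0],[0,0,0],0.45]]'
python3 -m pendant '[[[0,0,8],[0,0,0],0.45],[[0,0,4],[0,0,0],0.45],[[0,0,0],[0,0,0],0.45],[[0,0,0],[0,0,0],0.45]]'
```

```text
t: 46.88
tool_pos: [0.4815, 0.0785, 0.0297]
tool_rot: [-2.222, -2.22, 0.002]
contact_force: [-0.8, -0.6, -0.5]
opening: 0.0448
grip_force: 27.8
t: 47.22
tool_pos: [0.4823, 0.0791, 0.0185]
tool_rot: [2.221, 2.221, 0.001]
contact_force: [-0.2, 0.3, -0.5]
opening: 0.0445
grip_force: 27.8
```

```bash
python3 -m pendant '[[[0,0,4],[0,0,0],0.45],[[0,0,2],[0,0,0],0.45],[[0,0,0],[0,0,0],0.45],[[0,0,0],[0,0,0],0.45]]'
python3 -m pendant '[[[0,0,0],[0,0,0],0.55],[[0,0,0],[0,0,0],0.6],[[0,0,0],[0,0,0],0.65],[[0,0,0],[0,0,0],0.7],[[0,0,0],[0,0,0],0.7]]'
python3 -m pendant '[[[0,0,-5],[0,0,0],0.7],[[0,0,-10],[0,0,0],0.8],[[0,0,-15],[0,0,0],1],[[0,0,-20],[0,0,0],1],[[0,0,-30],[0,0,0],1],[[0,0,-30],[0,0,0],1],[[0,0,-30],[0,0,0],1],[[0,0,-30],[0,0,0],1],[[0,0,-30],[0,0,0],1],[[0,0,-30],[0,0,0],1],[[0,0,-30],[0,0,0],1],[[0,0,0],[0,0,0],1]]'
python3 - <<'E'
from h import *
import cv2
s=optics.get_image("scene")[:,:,::-1]
t=optics.get_image("top")[:,:,::-1]
cv2.imwrite("pics/fin.png",np.vstack([cv2.resize(s[120:340,190:455],(800,664))[:600*664//664][ :], ])[:600])
a=cv2.resize(s[130:330,190:390],(400,400),interpolation=2);b=cv2.resize(t[200:300,180:380],(400,200),interpolation=2)
cv2.imwrite("pics/fin.png",np.vstack([a,b]))
E
```

```text
t: 47.55
tool_pos: [0.4818, 0.0791, 0.012]
tool_rot: [-2.221, -2.221, 0.0]
contact_force: [0.1, 0.3, -0.9]
opening: 0.0448
grip_force: 27.8
t: 47.97
tool_pos: [0.4821, 0.0791, 0.0124]
tool_rot: [2.221, 2.221, 0.0]
contact_force: [0.3, -0.4, -0.5]
opening: 0.0598
grip_force: 0.0
t: 48.97
tool_pos: [0.4849, 0.0791, 0.2814]
tool_rot: [2.215, 2.215, 0.015]
contact_force: [0.4, 0.4, 0.3]
opening: 0.0852
grip_force: 0.0
```

View pics/fin.png

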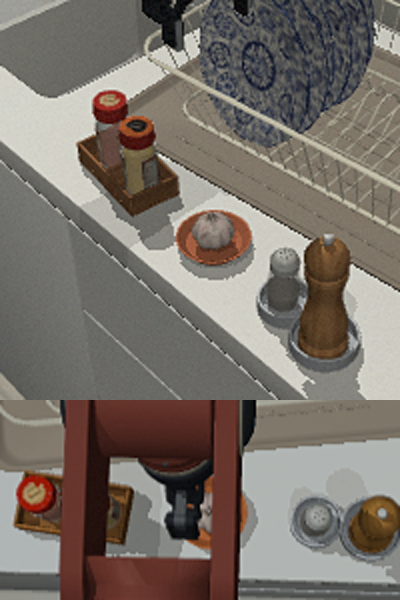

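The final picture shows both jars upright in the rack (120,150), the garlic in the dish (213,235), the salt in the narrow cup (285,280) and the mill in the wide cup (325,300). The gripper is clear of everything.

```bash
python3 -m pendant '[[[0,0,0],[0,0,0],1],[[0,0,0],[0,0,0],1],[[0,0,0],[0,0,0],1]]'; python3 -c "
from station import ctrl
print(ctrl.finish_job())"
```

```text
t: 49.32
tool_pos: [0.4812, 0.0791, 0.2704]
tool_rot: [-2.22, -2.22, 0.003]
contact_force: [0.1, 0.0, -1.0]
opening: 0.0856
grip_force: 0.0
the job is handed in; nothing more can be done
None
```

All five seasonings are in their places, with the jars, shaker and mill standing upright, and I handed the job in at about 49 s; the only slip was a first grip on the garlic that missed without moving it.

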